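# Pack the finishing kit and the fitting kit

### The arm

A 6-joint arm with a two-finger parallel gripper is mounted at the origin on a cart in front of the work surface, level with it; the furniture and walls round the work are solid. World frame = base frame: x ahead of the robot, y to its left, z up, the work surface at z = 0. Lengths are in m, angles in rad, forces in N, time in s.
With the tool pointing down it reaches from about 0.35 to 0.775 m from the base axis. Payload 7.3 kg.
Tool frame: the origin (TCP) lies at the very end of the fingers, on their centre line; the grasp point (between the pads) lies 19 mm behind it; z points along the fingers, y is the line along which they close (so a half turn about z gives the same grasp; the last joint's range is limited). The gripper opens to 92 mm and grips with 3 to 60 N. Pads are 19 mm wide; open, the fingers measure 130 mm over their backs; the gripper's body (75 mm by 190 mm) begins 47 mm behind the grasp point.
Start: joints at [1.166, 0.342, 1.524, -0, 1.275, -0.146], TCP at [0.134, 0.508, 0.227] pointing down, gripper open.
Joint ranges: [-2.53, 2.53], [-0.77, 2.02], [0.04, 2.7], [-1, 4.14], [0.28, 2.66], [-3.11, 3.11]. Speed limits (rad/s): [2.57, 2.57, 3.14, 3.14, 3.14, 3.14].

### API

Orientations are given as [roll, pitch, yaw] about the fixed x, y, z axes, in that order (R = Rz(yaw) Ry(pitch) Rx(roll)).
In Python, from cell import robot, read_camera, get_calibration gives the robot as it stands. The module is installed in compiled form; this text tells all that it offers.
- The arm moves only by the tool send_rows, never from a script. Its argument "plan" is a list of rows, each a list of 2 entries, a list of its own where there are three numbers: the shift along the tool's x, y, z as a fraction of full scale, then the turn, a rotation vector about the tool's x, y, z as a fraction of full scale. A call has exactly 10 rows; each row shifts and turns the commanded pose from where the row before left it, along the tool's axes as they then stand; what a row does not reach is not made up. Full scale, the value 1, is 0.025 m for a shift and 90 degrees for a turn. A row lasts 1/8 s, in which the tool goes at most 62.5 mm and 10.7 degrees, less where a joint would pass 70% of its speed; a pose out of reach is approached as far as the arm can. A call with a number of a shift or a turn outside -1 to 1 is refused whole. A call with a gripper value outside its range is refused whole. "gripper" is the opening, from -1 (shut) to 1 (fully open), so that 0 is half open, set as the call begins (left out, the last holds). The fingers move at their own pace and stop on an object; "force" is the grip in N (left out, the last holds). Time passes only in rows, so rows that do not move let the fingers close, or fill a call up. It gives the time, the measured TCP pose, the force, the opening and the grip force at its end, in the units of the state.
- robot.observe(): the state, without advancing time (a new reading comes with each control period).
- read_camera(name): name is "side" or "top"; returns (picture, depth): 480x640x3 uint8, blue, green, red; 480x640 float32, m along the optical axis (not along the pixel's ray), 0 where there is no reading.
- get_calibration(name): a dict with "intrinsics" (3x3 intrinsics, pixels), "dist_coeffs" ([k1, k2, p1, p2, k3] as OpenCV has them; the pictures are not rectified), "rvec" (rotation vector, rad) and "tvec" (3), from world to camera coordinates, as OpenCV has them. Camera axes: x right, y down, z forward; pixel columns grow to the right and rows downward; lengths in m; the calibration is good to about 2 mm. A picture is of the moment at which its call begins. get_calibration takes no time and is no camera call.
- robot.hand_in(): hands the job in; it is judged then, once.
The state is a dict: "time": time; "qpos": joint angles; "qvel": joint speeds; "joint_efforts": joint torques, N m; "tool_pos": TCP position; "tool_rot": TCP orientation; "contact_force": force on the tool from outside, world axes, zero at the start; "torque": the same for the moment, N m; "opening": finger opening in m; "grip_force": force on a finger pad.
Only numpy, scipy, OpenCV 4.12 (cv2) and the standard library are available. Lean on these libraries where they do the work, as an engineer would, in place of code of your own. Each camera call takes 0.05 s, during which the arm holds its last target. There are 200 camera calls.

### The job

Make up the two touch-up kits in their foam-lined trays. Into the blue tray with three cut-outs go the black-lidded paint pot with the green band, the brown cork sanding block (paper side down) and the small green-and-red tape measure; into the yellow tray with two cut-outs go the paint pot with the red band and the large yellow tape measure with the black middle. Stand each one upright, fully down in the cut-out of its own shape, and leave the spare teal-banded pot and the spare black tape measure with the yellow middle standing where they are.

Things in the scene. Friction and masses are not known exactly. Their poses are not given: they have to be found in the camera images.
- finish_tray: Blue tray, 160 x 208 x 22.5 mm, three cut-outs in charcoal foam, fixed. Origin: centre of its underside; z up, y along its length; wire end handles. Heights in mm: cut-out floors 8, foam top 21, rim 22.5. Cut-outs, 6 mm clear all round (centre x, y): sanding block (0, 52), 124 in x by 76 in y; green-banded pot (36, -46), round, 65 diameter; small tape measure (-40, -46), 50 in x by 86 in y.
- fitting_tray: Yellow tray, 140 x 180 x 22.5 mm, two cut-outs in charcoal foam, fixed. Origin: centre of its underside; z up, y along its length; wire end handles. Heights in mm: cut-out floors 8, foam top 21, rim 22.5. Cut-outs, 6 mm clear all round (centre x, y): large tape measure (0, 42), 108 in x by 60 in y; red-banded pot (0, -44), round, 65 diameter.
- pot_green: Small white paint pot with a green band and a black screw lid, 53 mm diameter, 57 mm high. Cylinder, axis z. Origin at the centre of the underside. Goes into the blue tray.
- pot_red: Small white paint pot with a red band and a white screw lid, 53 mm diameter, 57 mm high. Cylinder, axis z. Origin at the centre of the underside. Goes into the yellow tray.
- sanding_block: Brown cork sanding block with its paper sole underneath, 64 mm (x) by 112 mm (y) by 33 mm high; origin at the centre of its underside; grip across x. Either way round will do. Goes into the blue tray.
- tape_green: Small green tape measure with a red middle, 38 mm (x) by 74 mm (y) by 63 mm high. Stands upright; x along its thickness (grip across x), y along its length, z up; origin at the centre of the underside of this size; the solid case is centred at (1, 4) mm from it, a small hook sticks out at one end. Either way round. Goes into the blue tray.
- tape_yellow: Large yellow tape measure with a black middle, 48 mm (x) by 96 mm (y) by 82 mm high. Stands upright; x along its thickness (grip across x), y along its length, z up; origin at the centre of the underside of this size; the solid case is centred at (1, 5) mm from it, a small hook sticks out at one end. Either way round. Goes into the yellow tray.
- pot_teal: Spare: small white paint pot with a teal band, 61 mm diameter, 49 mm high. Cylinder, axis z. Origin at the centre of the underside. Leave it where it stands.
- tape_grey: Spare: black tape measure with a yellow middle and a yellow stripe over the top, 44 mm (x) by 86 mm (y) by 73 mm high. It stands upright; origin at the centre of its underside. Leave it where it stands.
Mind the look-alikes: they are no part of the job. What is shaped like the pot_red but pink is not meant.

How it is judged:
By the outcome, as a careful person would: the job done as asked, in the order asked, and still so for the second after the job is handed in, with the robot touching nothing.
It also fails if it takes over 104 s, if anything falls off the work surface, if the arm or the gripper's body presses on something with over 40 N, if the wrist force passes 120 N, or if a joint passes its speed limit or range.

## Working session

There is one attempt and no reset: what is moved stays moved. The work goes in short steps, Python scripts to look and compute and a tool call to move; the robot and the scene stay as the last step left them, time stands still between calls to the robot, and variables do not carry over. Pictures are saved under pics/ and viewed, at most 14 in all, crops included, and the job is handed in when it is done.

Besides the shell and the picture viewer there is one more tool, called after "Emit:" as name(argument=value, ...), one argument or row to a line, values as JSON. send_rows: Moves the arm, as the interface text tells. Shift numbers are shares of 0.025 m and turn numbers shares of 90 degrees, none past 1 either way. Its arguments: {"type":"object","properties":{"plan":{"type":"array"},"gripper":{"type":"number"},"force":{"type":"number"}},"required":["plan"]}

```bash
mkdir -p pics; cat > h.py <<'E'
import numpy as np, cv2
from cell import robot, read_camera, get_calibration
def grab(name,tag):
    p,d=read_camera(name); cv2.imwrite(f'pics/{tag}.png',p); np.savez(f'{tag}.npz',p=p,d=d); return p,d
def load(tag):
    z=np.load(f'{tag}.npz'); return z['p'],z['d']
def cam(name):
    c=get_calibration(name); K=np.array(c['intrinsics'],float);D=np.array(c['dist_coeffs'],float)
    R=cv2.Rodrigues(np.array(c['rvec'],float))[0];t=np.array(c['tvec'],float).reshape(3)
    return K,D,R,t
def cloud(name,d):
    K,D,R,t=cam(name); h,w=d.shape
    uv=np.stack(np.meshgrid(np.arange(w),np.arange(h)),-1).reshape(-1,1,2).astype(float)
    n=cv2.undistortPoints(uv,K,D).reshape(h,w,2)
    P=np.dstack([n,np.ones((h,w))])*d[...,None]
    return (P-t)@R
def onplane(name,uv,z):
    K,D,R,t=cam(name)
    n=cv2.undistortPoints(np.array(uv,float).reshape(-1,1,2),K,D).reshape(-1,2)
    r=np.c_[n,np.ones(len(n))]@R; c=-R.T@t
    return c+r*((z-c[2])/r[:,2])[:,None]
E
python3 - <<'E'
from h import *
print(robot.observe())
for n in('top','side'):
    grab(n,n+'0'); K,D,R,t=cam(n); print(n,K[0,0],-R.T@t,R[2])
E
```

```text
{'time': 0.0, 'qpos': array([ 1.16602377e+00,  3.42693984e-01,  1.52499275e+00,  1.54629745e-06,
        1.27538895e+00, -1.46004192e-01]), 'qvel': array([-1.07931364e-03, -7.53702643e-05, -8.81232504e-04, -1.63192782e-03,
       -4.11983791e-04, -6.45988431e-04]), 'joint_efforts': array([ 6.70434438e-04, -4.31253290e+01, -2.44218296e+01,  7.17838830e-02,
        5.60220599e-02, -1.10181243e-04]), 'tool_pos': array([0.13416597, 0.50716056, 0.22606834]), 'tool_rot': array([-3.14012562e+00, -2.17222201e-04,  2.88282368e+00]), 'contact_force': array([-0.29431567,  0.39338041,  0.50082964]), 'torque': array([ 0.04785053,  0.02824185, -0.00263065]), 'grip_force': 0.0, 'opening': 0.09213459839916428}
top 493.75555283628404 [ 0.46585173 -0.07529127  1.22277681] [ 0.05972836 -0.01022996 -0.99816225]
side 447.2406302036234 [ 0.44316042 -1.073033    0.49858233] [ 0.10434697  0.90907775 -0.40334768]
```

View pics/top0.png

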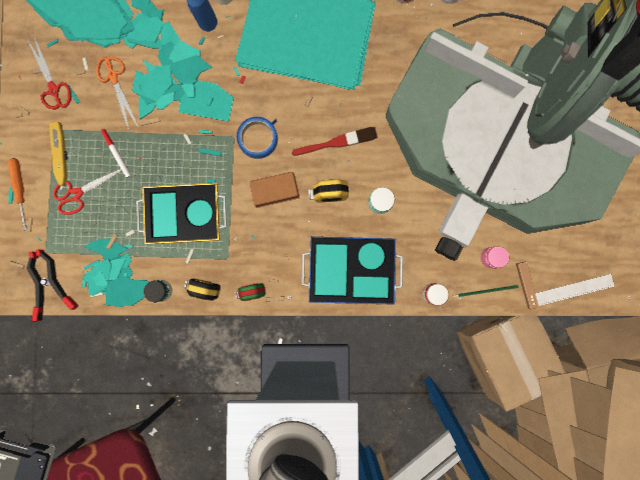

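View pics/side0.png

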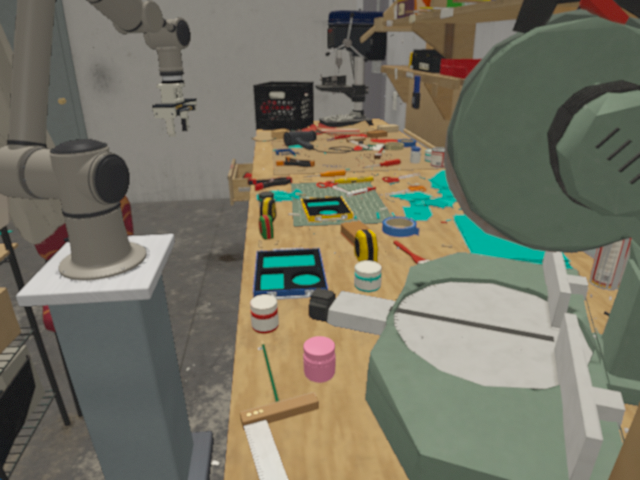

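The top view shows the black-lidded pot at (156,291), tapes at (203,289), (251,292) and (329,190), the cork block at (274,189), the teal pot at (381,200), the red pot at (437,294) and the pink decoy at (495,257). The yellow tray is at (180,213) and the blue tray at (353,270). I'll measure with depth and crop the tapes to tell them apart.

```bash
python3 - <<'E'
from h import *
p,d=load('top0'); P=cloud('top',d)
def meas(nm,u0,u1,v0,v1,zlo,zhi):
    q=P[v0:v1,u0:u1]; m=(q[...,2]>zlo)&(q[...,2]<zhi)&(d[v0:v1,u0:u1]>0)
    n,l,s,c=cv2.connectedComponentsWithStats(m.astype(np.uint8)); k=1+s[1:,4].argmax(); m=l==k
    X=q[m]; r=cv2.minAreaRect((X[:,:2]*1000).astype(np.float32))
    print(nm,len(X),'zmed %.3f zmax %.3f'%(np.median(X[:,2]),np.percentile(X[:,2],95)),'mean',X[:,:2].mean(0).round(4),'rect',np.round(r[0],1),np.round(r[1],1),round(r[2],1))
meas('potG',140,175,275,308,.04,.08)
meas('tapeA',183,224,275,304,.045,.12)
meas('tapeB',234,268,279,304,.04,.09)
meas('block',245,303,167,212,.02,.05)
meas('tapeC',305,352,174,207,.04,.12)
meas('teal',365,399,183,217,.035,.08)
meas('potR',422,452,279,309,.04,.08)
hsv=cv2.cvtColor(p,cv2.COLOR_BGR2HSV)
for nm,(u0,u1,v0,v1) in dict(yel=(138,224,180,247),blue=(300,405,232,308)).items():
    q=p[v0:v1,u0:u1]; h=hsv[v0:v1,u0:u1]
    foam=((h[...,2]<75)|((h[...,0]>75)&(h[...,0]<95)&(h[...,1]>140))).astype(np.uint8)
    n,l,s,c=cv2.connectedComponentsWithStats(foam); k=1+s[1:,4].argmax()
    ys,xs=np.where(l==k); W=onplane('top',np.c_[xs+u0,ys+v0],.021)
    r=cv2.minAreaRect((W[:,:2]*1000).astype(np.float32)); print(nm,'foam',np.round(r[0],1),np.round(r[1],1),r[2])
    teal=((h[...,0]>75)&(h[...,0]<95)&(h[...,1]>140)&(h[...,2]>90)).astype(np.uint8)
    n,l,s,c=cv2.connectedComponentsWithStats(teal)
    for i in range(1,n):
        if s[i,4]<100: continue
        ys,xs=np.where(l==i); W=onplane('top',np.c_[xs+u0,ys+v0],.008); r=cv2.minAreaRect((W[:,:2]*1000).astype(np.float32)); print('  cut',s[i,4],W[:,:2].mean(0).round(4),np.round(r[0],1),np.round(r[1],1),round(r[2],1), 'z',np.median(P[ys+v0,xs+u0,2]).round(4))
s=load('side0')[0]
a=cv2.resize(p[265:315,130:280],None,fx=4,fy=4,interpolation=2); b=cv2.resize(p[165:215,240:390],None,fx=4,fy=4,interpolation=2)
cv2.imwrite('pics/c1.png',np.vstack([a,b])[:, :]); c=cv2.resize(s[190:290,240:390],None,fx=5,fy=5,interpolation=2); cv2.imwrite('pics/c2.png',c)
E
```

```text
potG 410 zmed 0.056 zmax 0.061 mean [0.4207 0.3181] rect [420.2 319.5] [49.1 50.3] 47.0
tapeA 496 zmed 0.067 zmax 0.074 mean [0.4244 0.2066] rect [424.2 211. ] [71.1 41.4] 76.2
tapeB 339 zmed 0.057 zmax 0.063 mean [0.4188 0.0936] rect [418.2  95. ] [35.1 58. ] 11.3
block 1162 zmed 0.033 zmax 0.036 mean [0.6674 0.0445] rect [668.5  45.1] [ 63.  110.1] 13.2
tapeC 664 zmed 0.074 zmax 0.082 mean [ 0.6585 -0.0938] rect [660.8 -93.9] [45.2 82.4] 3.9
teal 482 zmed 0.049 zmax 0.053 mean [ 0.64  -0.216] rect [ 640.5 -216.6] [57.5 56.8] 74.9
potR 392 zmed 0.057 zmax 0.061 mean [ 0.414  -0.3433] rect [ 413.7 -344.1] [50.4 49.9] 17.5
yel foam [609.4 273.8] [131.4 171.3] 3.23687744140625
  cut 1030 [0.607  0.3172] [607.1 317.2] [107.4  58.2] 3.2 z 0.0077
  cut 524 [0.6118 0.2309] [611.8 229.8] [62.2 61.5] 1.0 z 0.008
blue foam [ 470.7 -146.3] [203.2 154.4] 88.71590423583984
  cut 550 [ 0.506  -0.1927] [ 505.9 -193. ] [64.9 62.9] 63.5 z 0.0086
  cut 1594 [ 0.4718 -0.0937] [472.  -93.5] [ 76.2 125.1] 90.0 z 0.0084
  cut 724 [ 0.4297 -0.191 ] [ 429.6 -191.1] [86.1 50.8] 88.0 z 0.0086
```

View pics/c1.png

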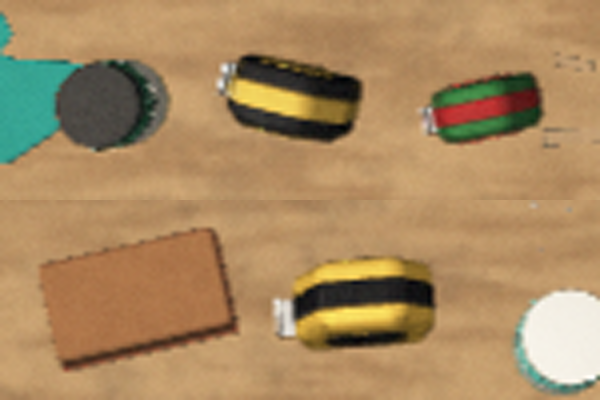

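View pics/c2.png

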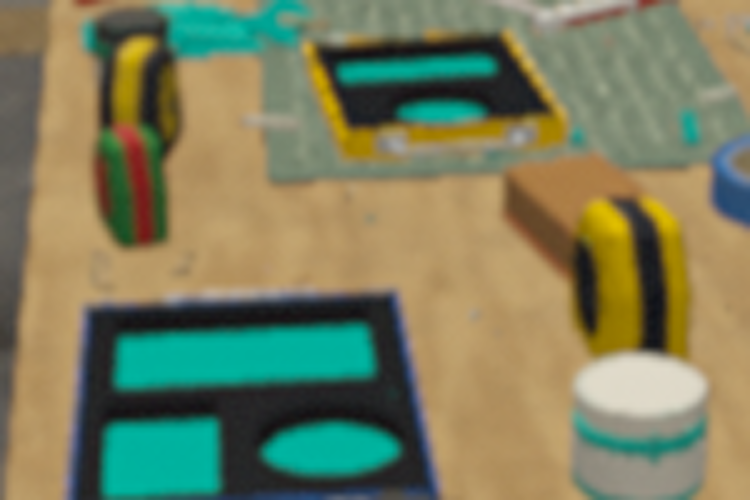

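Tape A (203,289) is black with a yellow stripe, so it is the spare. Tape C (329,190) is yellow with a black middle and 82 mm high, so it is tape_yellow. Its hook and the green tape's hook both point +y. Sizes and cut-outs match those given. First I'll turn the tool to ψ=90°, so that tool x is world +y and tool y is world +x, and then go to the green pot.

Emit:
send_rows(
  plan=[
    [[0,0,0],[0,0,0.118]],
    [[0,0,0],[0,0,0.118]],
    [[0,0,0],[0,0,0.118]],
    [[0,0,0],[0,0,0.118]],
    [[0,0,0],[0,0,0.118]],
    [[0,0,0],[0,0,0.118]],
    [[0,0,0],[0,0,0.118]],
    [[0,0,0],[0,0,0.009]],
    [[-0.66,1,0],[0,0,0]],
    [[-0.66,1,0],[0,0,0]],
  ],
  gripper=1,
  force=30,
)

```text
time: 1.35
tool_pos: [0.1846, 0.4741, 0.2265]
tool_rot: [-3.141, 0.0, 1.576]
contact_force: [0.1, -0.1, -0.1]
opening: 0.0921
grip_force: 0.0
```

Emit:
send_rows(
  plan=[
    [[-0.66,1,0.5],[0,0,0]],
    [[-0.66,1,0.5],[0,0,0]],
    [[-0.66,1,0.5],[0,0,0]],
    [[-0.66,1,0.5],[0,0,0]],
    [[-0.66,1,0.5],[0,0,0]],
    [[-0.66,1,0.5],[0,0,0]],
    [[-0.66,1,0.5],[0,0,0]],
    [[-0.66,1,0.5],[0,0,0]],
    [[-0.66,1,0.5],[0,0,0]],
    [[0,0,0],[0,0,0]],
  ],
)

```text
time: 2.6
tool_pos: [0.4102, 0.3249, 0.1132]
tool_rot: [-3.14, 0.001, 1.572]
contact_force: [0.2, 0.5, 0.5]
opening: 0.0919
grip_force: 0.0
```

Emit:
send_rows(
  plan=[
    [[-0.24,0.41,0],[0,0,0]],
    [[0,0,0.7],[0,0,0]],
    [[0,0,0.8],[0,0,0]],
    [[0,0,0.8],[0,0,0]],
    [[0,0,0.7],[0,0,0]],
    [[0,0,0.5],[0,0,0]],
    [[0,0,0],[0,0,0]],
    [[0,0,0],[0,0,0]],
    [[0,0,0],[0,0,0]],
    [[0,0,0],[0,0,0]],
  ],
)

```text
time: 3.85
tool_pos: [0.4199, 0.3203, 0.0272]
tool_rot: [3.141, -0.001, 1.571]
contact_force: [-0.3, -0.3, -0.7]
opening: 0.0919
grip_force: 0.0
```

Emit:
send_rows(
  plan=[
    [[0,0,0],[0,0,0]],
    [[0,0,0],[0,0,0]],
    [[0,0,0],[0,0,0]],
    [[0,0,0],[0,0,0]],
    [[0,0,0],[0,0,0]],
    [[0,0,0],[0,0,0]],
    [[0,0,0],[0,0,0]],
    [[0,0,0],[0,0,0]],
    [[0,0,-0.5],[0,0,0]],
    [[0,0,-1],[0,0,0]],
  ],
  gripper=-1,
)

```text
time: 5.1
tool_pos: [0.4188, 0.3197, 0.0643]
tool_rot: [-3.139, 0.001, 1.571]
contact_force: [0.9, -0.8, -1.2]
opening: 0.0512
grip_force: 30.0
```

Emit:
send_rows(
  plan=[
    [[0,0,-1],[0,0,0]],
    [[0,0,-1],[0,0,0]],
    [[-0.5,0,-1],[0,0,0]],
    [[-1,0.17,0],[0,0,0]],
    [[-1,0.17,0],[0,0,0]],
    [[-1,0.17,0],[0,0,0]],
    [[-1,0.17,0],[0,0,0]],
    [[-1,0.17,0],[0,0,0]],
    [[-1,0.17,0],[0,0,0]],
    [[-1,0.17,0],[0,0,0]],
  ],
)

```text
time: 6.35
tool_pos: [0.4493, 0.1319, 0.1399]
tool_rot: [3.141, -0.0, 1.571]
contact_force: [0.3, -0.2, -1.8]
opening: 0.0513
grip_force: 30.0
```

Emit:
send_rows(
  plan=[
    [[-1,0.17,0],[0,0,0]],
    [[-1,0.17,0],[0,0,0]],
    [[-1,0.17,0],[0,0,0]],
    [[-1,0.17,0],[0,0,0]],
    [[-1,0.17,0],[0,0,0]],
    [[-1,0.17,0],[0,0,0]],
    [[-1,0.17,0],[0,0,0]],
    [[-1,0.17,0],[0,0,0]],
    [[-1,0.17,0],[0,0,0]],
    [[-1,0.17,0],[0,0,0]],
  ],
)

```text
time: 7.6
tool_pos: [0.4919, -0.118, 0.1399]
tool_rot: [3.141, -0.0, 1.571]
contact_force: [0.9, 0.0, -1.2]
opening: 0.0511
grip_force: 30.0
```

Emit:
send_rows(
  plan=[
    [[-1,0.17,0],[0,0,0]],
    [[-1,0.17,0],[0,0,0]],
    [[-0.8,0.1,0],[0,0,0]],
    [[0,0,0.6],[0,0,0]],
    [[0,0,0.8],[0,0,0]],
    [[0,0,0.8],[0,0,0]],
    [[0,0,0],[0,0,0]],
    [[0,0,0],[0,0,0]],
    [[0,0,0],[0,0,0]],
    [[0,0,0],[0,0,0]],
  ],
)

```text
time: 8.85
tool_pos: [0.5034, -0.1874, 0.0848]
tool_rot: [3.14, 0.0, 1.571]
contact_force: [0.3, -0.7, -2.2]
opening: 0.0512
grip_force: 30.0
```

```bash
python3 - <<'E'
from h import *
o=robot.observe(); print(o['tool_pos'])
p,d=grab('side','s1'); cv2.imwrite('pics/s1c.png',cv2.resize(p[170:330,220:400],None,fx=4,fy=3.7))
# green band pixels and pot body
h=cv2.cvtColor(p,cv2.COLOR_BGR2HSV); P=cloud('side',d)
m=(P[...,2]>.035)&(P[...,2]<.12)&(abs(P[...,0]-.506)<.06)&(abs(P[...,1]+.20)<.05)
print(m.sum(), P[m].min(0),P[m].max(0))
E
```

```text
[ 0.50342087 -0.18736917  0.08482734]
924 [ 0.46058079 -0.2177135   0.05762593] [ 0.54693389 -0.16379069  0.11999929]
```

View pics/s1c.png

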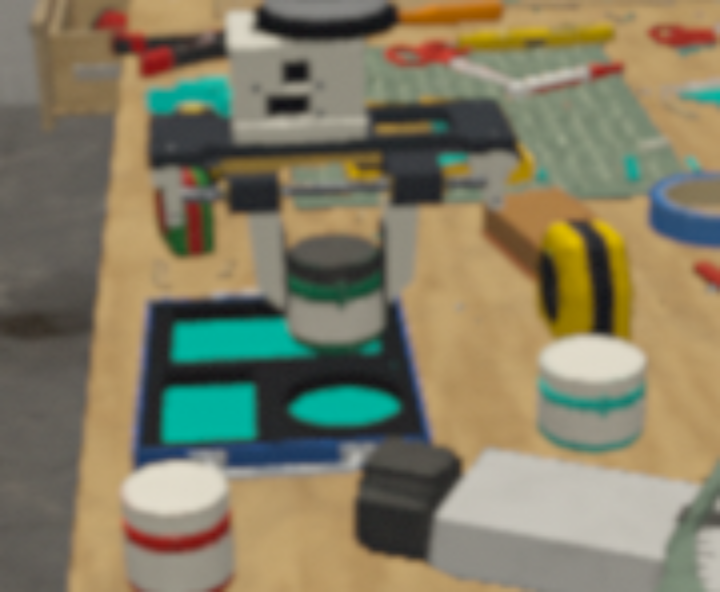

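The pot hangs upright between the pads, at (335,290) in the crop, ready to go down.

Emit:
send_rows(
  plan=[
    [[-0.15,0.1,0],[0,0,0]],
    [[0,0,0.5],[0,0,0]],
    [[0,0,0.5],[0,0,0]],
    [[0,0,0.4],[0,0,0]],
    [[0,0,0.3],[0,0,0]],
    [[0,0,0.2],[0,0,0]],
    [[0,0,0.08],[0,0,0]],
    [[0,0,0],[0,0,0]],
    [[0,0,0],[0,0,0]],
    [[0,0,0],[0,0,0]],
  ],
)

```text
time: 10.15
tool_pos: [0.5057, -0.1911, 0.0348]
tool_rot: [3.141, 0.0, 1.571]
contact_force: [0.1, 0.3, -1.3]
opening: 0.0513
grip_force: 30.0
```

Emit:
send_rows(
  plan=[
    [[0,0,0],[0,0,0]],
    [[0,0,0],[0,0,0]],
    [[0,0,0],[0,0,0]],
    [[0,0,0],[0,0,0]],
    [[0,0,-0.6],[0,0,0]],
    [[0,0,-1],[0,0,0]],
    [[0,0,-1],[0,0,0]],
    [[0,0,-1],[0,0,0]],
    [[0.7,0.48,-0.4],[0,0,0]],
    [[1,0.7,0],[0,0,0]],
  ],
  gripper=1,
)

```text
time: 11.4
tool_pos: [0.536, -0.1489, 0.1371]
tool_rot: [3.138, 0.001, 1.57]
contact_force: [-0.2, 0.7, -0.7]
opening: 0.0921
grip_force: 0.0
```

Emit:
send_rows(
  plan=[
    [[1,0.7,0],[0,0,0]],
    [[1,0.7,0],[0,0,0]],
    [[1,0.7,0],[0,0,0]],
    [[1,0.7,0],[0,0,0]],
    [[1,0.7,0],[0,0,0]],
    [[1,0.7,0],[0,0,0]],
    [[1,0.6,0],[0,0,0]],
    [[0.74,0.4,0],[0,0,-0.073]],
    [[0,0,0.5],[0,0,-0.073]],
    [[0,0,0.5],[0,0,0]],
  ],
)

```text
time: 12.65
tool_pos: [0.6652, 0.0453, 0.1102]
tool_rot: [3.141, 0.0, 1.8]
contact_force: [-0.2, 0.0, -0.3]
opening: 0.0915
grip_force: 0.0
```

```bash
python3 - <<'E'
from h import *
o=robot.observe(); print(o['tool_pos'],o['tool_rot'])
p,d=grab('top','t2'); P=cloud('top',d)
m=(abs(P[...,0]-.506)<.045)&(abs(P[...,1]+.193)<.045)&(P[...,2]>.05)
X=P[m]; print(m.sum(),np.median(X[:,2]),np.percentile(X[:,2],[5,95]),cv2.minAreaRect((X[:,:2]*1000).astype(np.float32)))
cv2.imwrite('pics/t2c.png',cv2.resize(p[140:320,220:460],None,fx=3,fy=3))
E
```

```text
[0.66518376 0.04526758 0.11022592] [3.14062195e+00 2.90571076e-04 1.79999291e+00]
370 0.06505299828258587 [0.05988677 0.06888639] ((504.71533203125, -189.48580932617188), (50.47212219238281, 49.723907470703125), 58.386531829833984)
```

View pics/t2c.png

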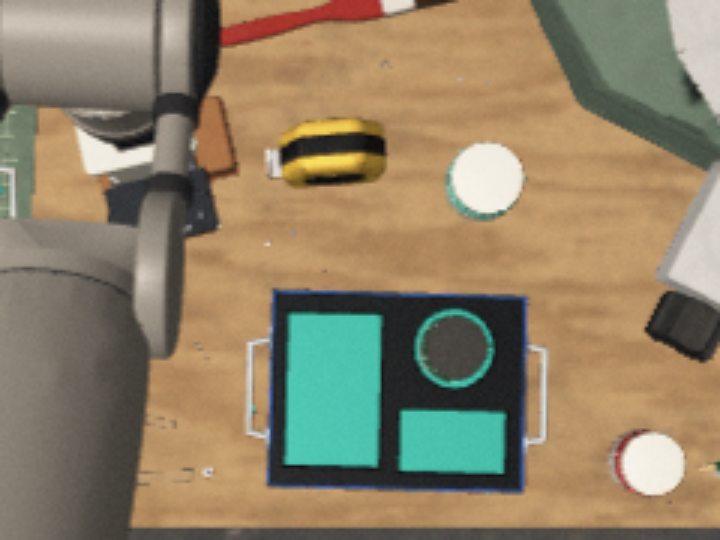

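The green pot is seated: its top is at 65 mm, with a teal ring all round it at (455,348) in the crop. Next is the block.

Emit:
send_rows(
  plan=[
    [[-0.03,0.13,0.6],[0,0,0]],
    [[0,0,0.8],[0,0,0]],
    [[0,0,0.8],[0,0,0]],
    [[0,0,0.7],[0,0,0]],
    [[0,0,0.5],[0,0,0]],
    [[0,0,0.33],[0,0,0]],
    [[0,0,0],[0,0,0]],
    [[0,0,0],[0,0,0]],
    [[0,0,0],[0,0,0]],
    [[0,0,0],[0,0,0]],
  ],
)

```text
time: 13.95
tool_pos: [0.6686, 0.045, 0.0169]
tool_rot: [3.141, 0.0, 1.801]
contact_force: [-0.5, 0.6, 0.2]
opening: 0.092
grip_force: 0.0
```

Emit:
send_rows(
  plan=[
    [[0,0,0],[0,0,0]],
    [[0,0,0],[0,0,0]],
    [[0,0,0],[0,0,0]],
    [[0,0,0],[0,0,0]],
    [[0,0,0],[0,0,0]],
    [[0,0,-0.4],[0,0,0]],
    [[0,0,-1],[0,0,0]],
    [[0,0,-1],[0,0,0]],
    [[0,0,-1],[0,0,0]],
    [[0,0,-0.6],[0,0,0]],
  ],
  gripper=-1,
  force=35,
)

```text
time: 15.2
tool_pos: [0.6688, 0.045, 0.1185]
tool_rot: [3.14, 0.0, 1.8]
contact_force: [0.2, 0.6, -0.7]
opening: 0.0618
grip_force: 35.0
```

Emit:
send_rows(
  plan=[
    [[0,0,-0.2],[0,0,-0.118]],
    [[0,0,0],[0,0,-0.118]],
    [[0,0,0],[0,0,-0.118]],
    [[0,0,0],[0,0,-0.118]],
    [[0,0,0],[0,0,-0.118]],
    [[0,0,0],[0,0,-0.118]],
    [[0,0,0],[0,0,-0.118]],
    [[0,0,0],[0,0,-0.014]],
    [[0.97,-0.72,0],[0,0,0]],
    [[0.97,-0.72,0],[0,0,0]],
  ],
)

```text
time: 16.45
tool_pos: [0.6183, 0.0098, 0.1212]
tool_rot: [3.142, -0.0, 3.117]
contact_force: [0.3, 0.3, -1.1]
opening: 0.0619
grip_force: 35.0
```

Emit:
send_rows(
  plan=[
    [[0.97,-0.72,0],[0,0,0]],
    [[0.97,-0.72,0],[0,0,0]],
    [[0.97,-0.72,0],[0,0,0]],
    [[0.97,-0.72,0],[0,0,0]],
    [[0.97,-0.72,0],[0,0,0]],
    [[0.97,-0.72,0],[0,0,0]],
    [[0,0,0.6],[0,0,0]],
    [[0,0,0.9],[0,0,0]],
    [[0,0,0.5],[0,0,0]],
    [[0,0,0],[0,0,0]],
  ],
)

```text
time: 17.7
tool_pos: [0.4708, -0.0945, 0.0709]
tool_rot: [3.141, -0.002, 3.119]
contact_force: [-0.4, -0.5, -0.6]
opening: 0.0613
grip_force: 35.0
```

```bash
python3 - <<'E'
from h import *
o=robot.observe(); print(o['tool_pos'],o['tool_rot'])
p,d=grab('top','t3');P=cloud('top',d)
h=cv2.cvtColor(p,cv2.COLOR_BGR2HSV)
zb=o['tool_pos'][2]-.017+.033; print('ztop',zb)
m=(abs(P[...,0]-.472)<.09)&(abs(P[...,1]+.094)<.07)&(abs(P[...,2]-zb)<.012)&(h[...,0]<16)&(h[...,1]>70)
X=P[m]; print(m.sum(), cv2.minAreaRect((X[:,:2]*1000).astype(np.float32)),X.min(0),X.max(0))
cv2.imwrite('pics/t3c.png',cv2.resize(p[200:320,270:430],None,fx=4,fy=4))
E
```

```text
[ 0.47083893 -0.09453865  0.07085221] [ 3.14089423e+00 -1.74708136e-03  3.11865637e+00]
ztop 0.08685221084244904
30 ((419.8374938964844, -77.49471282958984), (9.269281387329102, 22.898731231689453), 0.24108076095581055) [ 0.4151547  -0.0889626   0.08271835] [ 0.42442407 -0.06605541  0.0898893 ]
```

View pics/t3c.png

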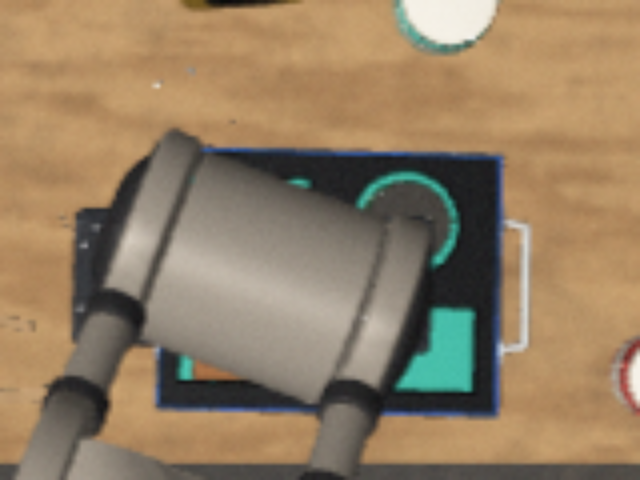

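The block's near end is at x = 0.415, so it is centred over its cut-out as expected. Lowering it.

Emit:
send_rows(
  plan=[
    [[-0.04,0,0.3],[0,0,0]],
    [[0,0,0.4],[0,0,0]],
    [[0,0,0.4],[0,0,0]],
    [[0,0,0.3],[0,0,0]],
    [[0,0,0.2],[0,0,0]],
    [[0,0,0.1],[0,0,0]],
    [[0,0,0.1],[0,0,0]],
    [[0,0,0],[0,0,0]],
    [[0,0,0],[0,0,0]],
    [[0,0,0],[0,0,0]],
  ],
)

```text
time: 19.0
tool_pos: [0.4724, -0.0948, 0.0266]
tool_rot: [-3.142, 0.0, 3.12]
contact_force: [-0.8, 0.6, -1.5]
opening: 0.0616
grip_force: 35.0
```

Emit:
send_rows(
  plan=[
    [[0,0,0.04],[0,0,0]],
    [[0,0,0],[0,0,0]],
    [[0,0,0],[0,0,0]],
    [[0,0,0],[0,0,0]],
    [[0,0,-0.4],[0,0,0]],
    [[0,0,-0.8],[0,0,0]],
    [[0,0,-1],[0,0,0]],
    [[0,0,-1],[0,0,0.118]],
    [[0,0,-0.9],[0,0,0.118]],
    [[0,0,0],[0,0,0.118]],
  ],
  gripper=0.7,
)

```text
time: 20.25
tool_pos: [0.4734, -0.0952, 0.1305]
tool_rot: [3.14, 0.004, 2.558]
contact_force: [-0.0, 0.2, 0.3]
opening: 0.078
grip_force: 0.0
```

Emit:
send_rows(
  plan=[
    [[0,0,0],[0,0,0.118]],
    [[0,0,0],[0,0,0.118]],
    [[0,0,0],[0,0,0.118]],
    [[0,0,0],[0,0,0.118]],
    [[0,0,0],[0,0,0.034]],
    [[0.98,-0.08,0],[0,0,0]],
    [[0.98,-0.08,0],[0,0,0]],
    [[0.98,-0.08,0],[0,0,0]],
    [[0.98,-0.08,0],[0,0,0]],
    [[0.98,-0.08,0],[0,0,0]],
  ],
)

```text
time: 21.5
tool_pos: [0.4382, 0.0241, 0.1287]
tool_rot: [3.141, 0.0, 1.769]
contact_force: [0.2, -1.3, 0.0]
opening: 0.0777
grip_force: 0.0
```

Emit:
send_rows(
  plan=[
    [[0.98,-0.07,0],[0,0,0]],
    [[0.98,-0.07,0],[0,0,0]],
    [[0.98,-0.07,0],[0,0,0]],
    [[0,0,0.5],[0,0,0]],
    [[0,0,0.8],[0,0,0]],
    [[0,0,0.2],[0,0,0]],
    [[0,0,0],[0,0,0]],
    [[0,0,0],[0,0,0]],
    [[0,0,0],[0,0,0]],
    [[0,0,0],[0,0,0]],
  ],
)

```text
time: 22.75
tool_pos: [0.4189, 0.0943, 0.0908]
tool_rot: [3.141, 0.0, 1.769]
contact_force: [-0.0, 0.1, 0.8]
opening: 0.0782
grip_force: 0.0
```

```bash
python3 - <<'E'
from h import *
o=robot.observe(); print(o['tool_pos'],o['tool_rot'])
p,d=grab('top','t4');P=cloud('top',d); h=cv2.cvtColor(p,cv2.COLOR_BGR2HSV)
m=(abs(P[...,0]-.472)<.075)&(abs(P[...,1]+.094)<.05)&(P[...,2]>.03)&(P[...,2]<.06)
X=P[m]; print('block',m.sum(),np.median(X[:,2]),np.percentile(X[:,2],[5,95]), cv2.minAreaRect((X[:,:2]*1000).astype(np.float32)))
p,d=grab('side','s4');cv2.imwrite('pics/s4c.png',cv2.resize(p[170:320,220:400],None,fx=4,fy=4))
P=cloud('side',d)
for tag in('s4','side0'):
    q,dd=load(tag);Q=cloud('side',dd); m=(abs(Q[...,0]-.418)<.05)&(abs(Q[...,1]-.095)<.06)&(Q[...,2]>.015)&(Q[...,2]<.07)
    X=Q[m]; print(tag,m.sum(),np.percentile(X,[1,50,99],axis=0).round(4))
E
```

```text
[0.41892186 0.09434133 0.09076472] [3.14092440e+00 3.74572418e-05 1.76905318e+00]
block 1180 0.04118842169144921 [0.03721461 0.04497658] ((469.31768798828125, -96.7546157836914), (107.98616790771484, 62.436397552490234), 0.08659350872039795)
s4 283 [[0.3993 0.0619 0.0161]
 [0.4204 0.0738 0.0425]
 [0.4403 0.1102 0.0625]]
side0 281 [[0.3993 0.0633 0.0163]
 [0.4204 0.0733 0.0428]
 [0.4403 0.1099 0.0625]]
```

View pics/s4c.png

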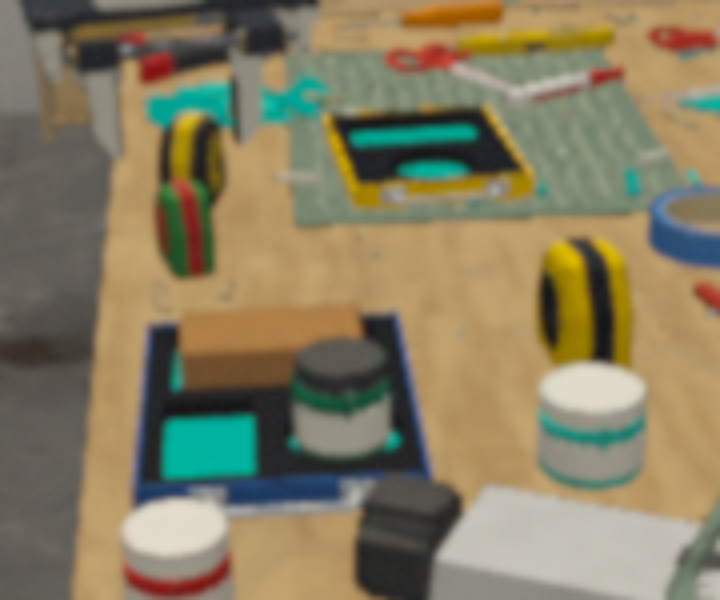

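The block is seated with its top at 41 mm, and the tray shows a clean cut-out for the tape. The green tape's near end at y = 0.0625 confirms a case centre near y = 0.095. Gripping it.

Emit:
send_rows(
  plan=[
    [[0.03,0,0.5],[0,0,0]],
    [[0,0,0.8],[0,0,0]],
    [[0,0,0.7],[0,0,0]],
    [[0,0,0.4],[0,0,0]],
    [[0,0,0.1],[0,0,0]],
    [[0,0,0],[0,0,0]],
    [[0,0,0],[0,0,0]],
    [[0,0,0],[0,0,0]],
    [[0,0,0],[0,0,0]],
    [[0,0,0],[0,0,0]],
  ],
)

```text
time: 24.1
tool_pos: [0.4186, 0.0951, 0.0281]
tool_rot: [3.141, -0.0, 1.769]
contact_force: [-0.0, 0.5, 0.3]
opening: 0.078
grip_force: 0.0
```

Emit:
send_rows(
  plan=[
    [[0,0,0],[0,0,0]],
    [[0,0,0],[0,0,0]],
    [[0,0,0],[0,0,0]],
    [[0,0,0],[0,0,0]],
    [[0,0,0],[0,0,0]],
    [[0,0,0],[0,0,0]],
    [[0,0,0],[0,0,0]],
    [[0,0,-0.4],[0,0,0]],
    [[0,0,-1],[0,0,0]],
    [[0,0,-1],[0,0,0]],
  ],
  gripper=-1,
  force=30,
)

```text
time: 25.35
tool_pos: [0.4178, 0.0951, 0.0888]
tool_rot: [-3.14, -0.0, 1.769]
contact_force: [0.6, -1.1, -3.6]
opening: 0.0321
grip_force: 30.0
```

Emit:
send_rows(
  plan=[
    [[0,0,-0.8],[0,0,0.07]],
    [[0,0,-0.8],[0,0,0.07]],
    [[-0.95,0.06,0],[0,0,0]],
    [[-0.95,0.06,0],[0,0,0]],
    [[-0.95,0.06,0],[0,0,0]],
    [[-0.95,0.06,0],[0,0,0]],
    [[-0.95,0.06,0],[0,0,0]],
    [[-0.95,0.06,0],[0,0,0]],
    [[-0.95,0.06,0],[0,0,0]],
    [[-0.95,0.06,0],[0,0,0]],
  ],
)

```text
time: 26.6
tool_pos: [0.4258, -0.0956, 0.1282]
tool_rot: [-3.141, -0.001, 1.549]
contact_force: [0.4, 0.3, -3.6]
opening: 0.0322
grip_force: 30.0
```

Emit:
send_rows(
  plan=[
    [[-0.95,0.06,0],[0,0,0]],
    [[-0.95,0.06,0],[0,0,0]],
    [[-0.95,0.06,0],[0,0,0]],
    [[-0.95,0.06,0],[0,0,0]],
    [[-0.2,0,0],[0,0,0]],
    [[0,0,0.5],[0,0,0]],
    [[0,0,0.5],[0,0,0]],
    [[0,0,0.4],[0,0,0]],
    [[0,0,0],[0,0,0]],
    [[0,0,0],[0,0,0]],
  ],
)

```text
time: 27.85
tool_pos: [0.4305, -0.1951, 0.093]
tool_rot: [3.141, -0.0, 1.549]
contact_force: [0.7, 0.3, -2.6]
opening: 0.0325
grip_force: 30.0
```

```bash
python3 - <<'E'
from h import *
o=robot.observe(); print(o['tool_pos'],o['tool_rot'])
p,d=grab('side','s5');cv2.imwrite('pics/s5c.png',cv2.resize(p[190:340,220:400],None,fx=4,fy=4))
P=cloud('side',d); h=cv2.cvtColor(p,cv2.COLOR_BGR2HSV)
m=(abs(P[...,0]-.429)<.05)&(abs(P[...,1]+.195)<.06)&(P[...,2]>.045)&(P[...,2]<.13)&(h[...,1]>110)
X=P[m]; print(m.sum(),np.percentile(X,[0,1,5,50,95,99],axis=0).round(4))
E
```

```text
[ 0.43050052 -0.1951049   0.09300263] [ 3.14143231e+00 -5.51959752e-05  1.54947287e+00]
472 [[ 0.4147 -0.2281  0.0523]
 [ 0.4161 -0.2269  0.0687]
 [ 0.4173 -0.2258  0.0727]
 [ 0.4316 -0.2206  0.105 ]
 [ 0.4455 -0.1924  0.126 ]
 [ 0.4478 -0.1823  0.1276]]
```

View pics/s5c.png

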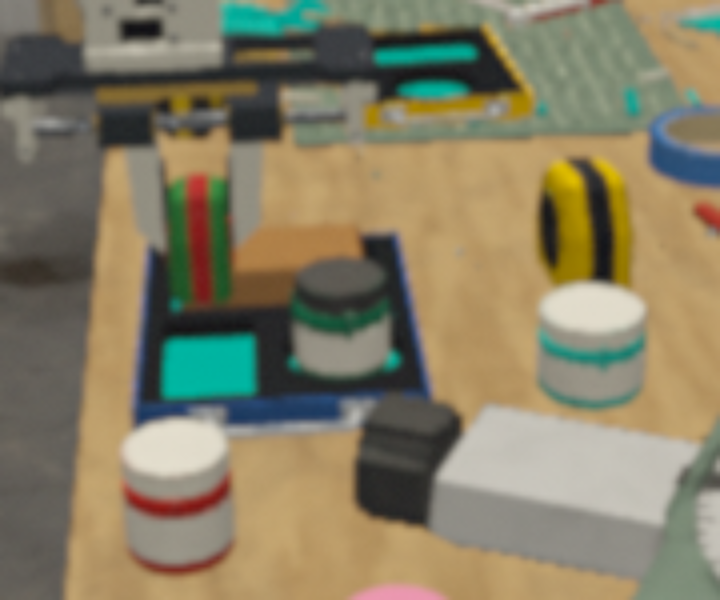

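The tape hangs upright at (200,240) in the crop, with its front end 6 mm inside the cut-out. Lowering it.

Emit:
send_rows(
  plan=[
    [[0,-0.05,0.4],[0,0,0]],
    [[0,0,0.5],[0,0,0]],
    [[0,0,0.5],[0,0,0]],
    [[0,0,0.4],[0,0,0]],
    [[0,0,0.2],[0,0,0]],
    [[0,0,0.15],[0,0,0]],
    [[0,0,0.08],[0,0,0]],
    [[0,0,0],[0,0,0]],
    [[0,0,0],[0,0,0]],
    [[0,0,0],[0,0,0]],
  ],
)

```text
time: 29.15
tool_pos: [0.4292, -0.1953, 0.0374]
tool_rot: [3.141, 0.0, 1.549]
contact_force: [0.2, -0.7, -2.8]
opening: 0.032
grip_force: 30.0
```

Emit:
send_rows(
  plan=[
    [[0,0,0.04],[0,0,0]],
    [[0,0,0],[0,0,0]],
    [[0,0,0],[0,0,0]],
    [[0,0,0],[0,0,0]],
    [[0,0,-0.3],[0,0,0]],
    [[0,0,-0.6],[0,0,0]],
    [[0,0,-1],[0,0,0]],
    [[0,0,-1],[0,0,0]],
    [[0,0,-0.9],[0,0,0]],
    [[0,0,0],[0,0,0]],
  ],
  gripper=-0.09,
)

```text
time: 30.4
tool_pos: [0.43, -0.1958, 0.133]
tool_rot: [3.138, 0.002, 1.549]
contact_force: [0.3, 0.5, 0.2]
opening: 0.0418
grip_force: 0.0
```

Emit:
send_rows(
  plan=[
    [[-0.9,-0.07,0],[0,0,0]],
    [[-1,-0.08,0],[0,0,0]],
    [[-1,-0.08,0],[0,0,0]],
    [[-1,-0.08,0],[0,0,0]],
    [[-1,-0.08,0],[0,0,0]],
    [[-1,-0.08,0],[0,0,0]],
    [[0,0,0.6],[0,0,0]],
    [[0,0,0.6],[0,0,0]],
    [[0,0,0],[0,0,0]],
    [[0,0,0],[0,0,0]],
  ],
  gripper=1,
)

```text
time: 31.65
tool_pos: [0.4143, -0.3417, 0.1011]
tool_rot: [-3.141, -0.0, 1.55]
contact_force: [0.5, -0.6, -0.1]
opening: 0.0921
grip_force: 0.0
```

```bash
python3 - <<'E'
from h import *
o=robot.observe(); print(o['tool_pos'],o['tool_rot'])
p,d=grab('top','t6');P=cloud('top',d)
for nm,x,y,a,b,zl in(('tape',.429,-.192,.03,.05,.04),('pot',.506,-.192,.035,.04,.05),('block',.472,-.094,.07,.045,.03)):
    m=(abs(P[...,0]-x)<a)&(abs(P[...,1]-y)<b)&(P[...,2]>zl)&(P[...,2]<.1)
    X=P[m]; print(nm,m.sum(),np.percentile(X[:,2],[50,97]), cv2.minAreaRect((X[:,:2]*1000).astype(np.float32)))
cv2.imwrite('pics/t6c.png',cv2.resize(p[180:320,290:470],None,fx=4,fy=4))
E
```

```text
[ 0.41432957 -0.34174017  0.10108475] [-3.14135847e+00 -4.53277278e-04  1.55007022e+00]
tape 373 [0.06577979 0.07311668] ((428.0890197753906, -194.0338134765625), (33.43638229370117, 61.49299621582031), 0.44483909010887146)
pot 370 [0.06559348 0.06961985] ((503.59027099609375, -189.67327880859375), (49.528621673583984, 50.50996017456055), 66.1705322265625)
block 1178 [0.04118217 0.0454301 ] ((469.3918762207031, -96.68797302246094), (62.28695297241211, 107.98876190185547), 89.7005844116211)
```

View pics/t6c.png

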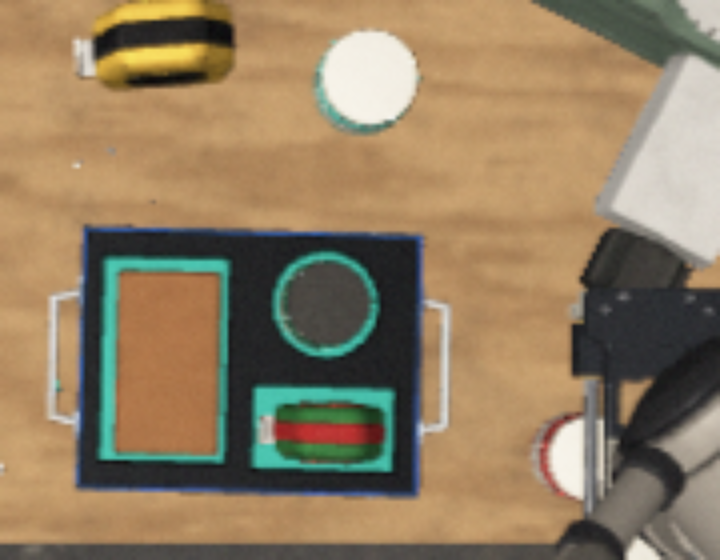

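All three in the blue tray are seated, with an even border round each. The saw's black knob at (640,270) in the crop may be near the gripper body, so I'll check its extent.

```bash
python3 - <<'E'
from h import *
p,d=load('top0');P=cloud('top',d)
m=(P[...,0]>.44)&(P[...,0]<.6)&(P[...,1]<-.3)&(P[...,1]>-.42)&(P[...,2]>.02)
X=P[m]
for a in np.arange(.44,.6,.02):
    s=X[(X[:,0]>=a)&(X[:,0]<a+.02)]
    if len(s)>3: print(a.round(2),len(s),s[:,1].min().round(3),s[:,1].max().round(3),s[:,2].max().round(3))
E
```

```text
0.48 21 -0.388 -0.375 0.079
0.5 188 -0.4 -0.341 0.089
0.52 247 -0.419 -0.343 0.088
0.54 264 -0.42 -0.352 0.084
0.56 247 -0.42 -0.351 0.081
0.58 232 -0.42 -0.36 0.079
```

Emit:
send_rows(
  plan=[
    [[-0.08,0,0.5],[0,0,0]],
    [[0,0,0.8],[0,0,0]],
    [[0,0,0.7],[0,0,0]],
    [[0,0,0.5],[0,0,0]],
    [[0,0,0.26],[0,0,0]],
    [[0,0,0],[0,0,0]],
    [[0,0,0],[0,0,0]],
    [[0,0,0],[0,0,0]],
    [[0,0,0],[0,0,0]],
    [[0,0,0],[0,0,0]],
  ],
)

```text
time: 32.95
tool_pos: [0.4141, -0.3444, 0.0324]
tool_rot: [3.141, 0.0, 1.549]
contact_force: [-0.5, 0.1, -0.8]
opening: 0.0923
grip_force: 0.0
```

Emit:
send_rows(
  plan=[
    [[0,0,0],[0,0,0]],
    [[0,0,0],[0,0,0]],
    [[0,0,0],[0,0,0]],
    [[0,0,0],[0,0,0]],
    [[0,0,0],[0,0,0]],
    [[0,0,0],[0,0,0]],
    [[0,0,-0.4],[0,0,0]],
    [[0,0,-1],[0,0,0]],
    [[0,0,-1],[0,0,0]],
    [[0,0,-1],[0,0,0]],
  ],
  gripper=-1,
)

```text
time: 34.2
tool_pos: [0.4139, -0.3442, 0.1184]
tool_rot: [-3.141, -0.0, 1.549]
contact_force: [-0.3, 0.2, -2.7]
opening: 0.0512
grip_force: 30.0
```

Emit:
send_rows(
  plan=[
    [[0,0,-0.9],[0,0,0]],
    [[0,0,-0.8],[0,0,0]],
    [[1,0.32,0],[0,0,0]],
    [[1,0.32,0],[0,0,0]],
    [[1,0.32,0],[0,0,0]],
    [[1,0.32,0],[0,0,0]],
    [[1,0.32,0],[0,0,0]],
    [[1,0.32,0],[0,0,0]],
    [[1,0.32,0],[0,0,0]],
    [[1,0.32,0],[0,0,0]],
  ],
)

```text
time: 35.45
tool_pos: [0.4824, -0.1449, 0.1602]
tool_rot: [3.141, -0.0, 1.549]
contact_force: [0.1, 0.6, -2.1]
opening: 0.0509
grip_force: 30.0
```

Emit:
send_rows(
  plan=[
    [[1,0.32,0],[0,0,0]],
    [[1,0.32,0],[0,0,0]],
    [[1,0.32,0],[0,0,0]],
    [[1,0.32,0],[0,0,0]],
    [[1,0.32,0],[0,0,0]],
    [[1,0.32,0],[0,0,0]],
    [[1,0.32,0],[0,0,0]],
    [[1,0.32,0],[0,0,0]],
    [[1,0.32,0],[0,0,0]],
    [[1,0.32,0],[0,0,0]],
  ],
)

```text
time: 36.7
tool_pos: [0.5677, 0.1032, 0.1602]
tool_rot: [-3.141, -0.0, 1.549]
contact_force: [-0.9, 0.7, -1.1]
opening: 0.0509
grip_force: 30.0
```

Emit:
send_rows(
  plan=[
    [[1,0.32,0],[0,0,0]],
    [[1,0.32,0],[0,0,0]],
    [[1,0.32,0],[0,0,0]],
    [[1,0.32,0],[0,0,0]],
    [[1,0.32,0],[0,0,0]],
    [[0.1,0,0.6],[0,0,0]],
    [[0,0,0.9],[0,0,0]],
    [[0,0,0.9],[0,0,0]],
    [[0,0,0.4],[0,0,0]],
    [[0,0,0],[0,0,0]],
  ],
)

```text
time: 37.95
tool_pos: [0.6099, 0.2283, 0.0889]
tool_rot: [-3.14, 0.001, 1.549]
contact_force: [-0.0, 0.3, -1.6]
opening: 0.051
grip_force: 30.0
```

```bash
python3 - <<'E'
from h import *
o=robot.observe(); print(o['tool_pos'],o['tool_rot'])
p,d=grab('side','s7');cv2.imwrite('pics/s7c.png',cv2.resize(p[130:250,260:420],None,fx=4,fy=4))
P=cloud('side',d)
t=o['tool_pos']
m=(abs(P[...,0]-t[0])<.045)&(abs(P[...,1]-t[1])<.06)&(P[...,2]>t[2]-.03)&(P[...,2]<t[2]-.004)
X=P[m]; print(m.sum(),np.percentile(X,[1,5,50,95,99],axis=0).round(4))
E
```

```text
[0.60991095 0.22829609 0.08894311] [-3.13967485e+00  6.05311386e-04  1.54873460e+00]
134 [[0.5847 0.1981 0.0592]
 [0.5863 0.1997 0.0601]
 [0.6071 0.2059 0.0723]
 [0.6325 0.2195 0.0836]
 [0.6337 0.2241 0.0847]]
```

View pics/s7c.png

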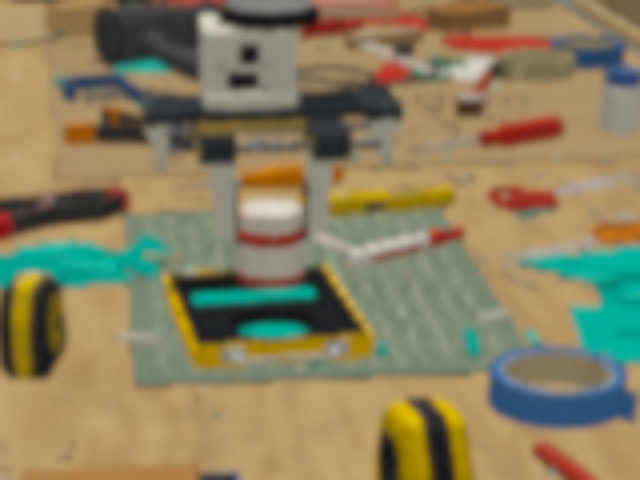

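The red pot hangs upright at (270,240) in the crop, about 2 mm off target. I'll correct that and lower it.

Emit:
send_rows(
  plan=[
    [[0.1,0.08,0.3],[0,0,0]],
    [[0,0,0.4],[0,0,0]],
    [[0,0,0.5],[0,0,0]],
    [[0,0,0.4],[0,0,0]],
    [[0,0,0.2],[0,0,0]],
    [[0,0,0.1],[0,0,0]],
    [[0,0,0.04],[0,0,0]],
    [[0,0,0],[0,0,0]],
    [[0,0,0],[0,0,0]],
    [[0,0,0],[0,0,0]],
  ],
)

```text
time: 39.25
tool_pos: [0.6127, 0.2315, 0.0415]
tool_rot: [3.141, -0.0, 1.549]
contact_force: [0.0, -0.6, -1.1]
opening: 0.051
grip_force: 30.0
```

Emit:
send_rows(
  plan=[
    [[0,0,0.04],[0,0,0]],
    [[0,0,0],[0,0,0]],
    [[0,0,0],[0,0,0]],
    [[0,0,0],[0,0,0]],
    [[0,0,-0.4],[0,0,0]],
    [[0,0,-0.8],[0,0,0]],
    [[0,0,-1],[0,0,0]],
    [[0,0,-1],[0,0,0]],
    [[0,0,-0.8],[0,0,0]],
    [[-0.5,0.1,0],[0,0,0]],
  ],
  gripper=1,
)

```text
time: 40.5
tool_pos: [0.6158, 0.2195, 0.1427]
tool_rot: [3.137, -0.001, 1.551]
contact_force: [-0.2, -0.6, -0.1]
opening: 0.0918
grip_force: 0.0
```

Emit:
send_rows(
  plan=[
    [[-0.95,0.16,0],[0,0,0]],
    [[-0.95,0.16,0],[0,0,0]],
    [[-0.95,0.16,0],[0,0,0]],
    [[-0.95,0.16,0],[0,0,0]],
    [[-0.95,0.16,0],[0,0,0]],
    [[-0.95,0.16,0],[0,0,0]],
    [[-0.95,0.16,0],[0,0,0]],
    [[-0.95,0.16,0],[0,0,0]],
    [[-0.95,0.16,0],[0,0,0]],
    [[-0.95,0.16,0],[0,0,0]],
  ],
)

```text
time: 41.75
tool_pos: [0.6498, -0.0211, 0.1402]
tool_rot: [-3.142, -0.0, 1.549]
contact_force: [0.6, -0.4, -1.1]
opening: 0.0918
grip_force: 0.0
```

Emit:
send_rows(
  plan=[
    [[-0.95,0.16,0],[0,0,0]],
    [[-0.95,0.16,0],[0,0,0]],
    [[-0.95,0.16,0],[0,0,0]],
    [[0,0,0],[0,0,-0.057]],
    [[0,0,0.5],[0,0,0]],
    [[0,0,0.5],[0,0,0]],
    [[0,0,0],[0,0,0]],
    [[0,0,0],[0,0,0]],
    [[0,0,0],[0,0,0]],
    [[0,0,0],[0,0,0]],
  ],
)

```text
time: 43.0
tool_pos: [0.6603, -0.0908, 0.1156]
tool_rot: [3.141, 0.0, 1.639]
contact_force: [-0.1, 0.2, 0.3]
opening: 0.0917
grip_force: 0.0
```

```bash
python3 - <<'E'
from h import *
o=robot.observe(); print(o['tool_pos'],o['tool_rot'])
q,dd=grab('top','t8');P=cloud('top',dd)
m=(abs(P[...,0]-.612)<.045)&(abs(P[...,1]-.23)<.045)&(P[...,2]>.05)&(P[...,2]<.1)
X=P[m]; print('pot',m.sum(),np.median(X[:,2]),np.percentile(X[:,2],97),cv2.minAreaRect((X[:,:2]*1000).astype(np.float32)))
q,dd=load('side0');Q=cloud('side',dd); m=(abs(Q[...,0]-.66)<.05)&(abs(Q[...,1]+.094)<.07)&(Q[...,2]>.05)&(Q[...,2]<.09)
X=Q[m]; print(m.sum(),np.percentile(X,[1,5,50,95,99],axis=0).round(4))
q,dd=load('top0');Q=cloud('top',dd)
for z in (.045,.055,.065):
  m=(abs(Q[...,0]-.66)<.05)&(abs(Q[...,1]+.094)<.06)&(Q[...,2]>z)&(Q[...,2]<.1)
  X=Q[m]; print(z,cv2.minAreaRect((X[:,:2]*1000).astype(np.float32)))
E
```

```text
[ 0.66031371 -0.09082945  0.1156388 ] [3.14086119e+00 1.32589059e-04 1.63877777e+00]
pot 385 0.06438645507805277 0.06889057169339569 ((611.1397705078125, 229.405029296875), (49.93394470214844, 49.033573150634766), 23.30488395690918)
409 [[ 0.6397 -0.1365  0.0506]
 [ 0.6412 -0.1334  0.0519]
 [ 0.6594 -0.1184  0.0683]
 [ 0.6817 -0.0795  0.0807]
 [ 0.6847 -0.0737  0.0817]]
0.045 ((660.8917236328125, -95.01759338378906), (45.18471145629883, 80.10746765136719), 3.86206316947937)
0.055 ((661.0850219726562, -96.04756164550781), (44.93787384033203, 76.72772979736328), 3.86206316947937)
0.065 ((661.5656127929688, -93.88522338867188), (43.68757629394531, 66.14242553710938), 3.86206316947937)
```

Emit:
send_rows(
  plan=[
    [[-0.14,0.03,0.4],[0,0,0]],
    [[0,0,0.8],[0,0,0]],
    [[0,0,0.8],[0,0,0]],
    [[0,0,0.7],[0,0,0]],
    [[0,0,0.48],[0,0,0]],
    [[0,0,0],[0,0,0]],
    [[0,0,0],[0,0,0]],
    [[0,0,0],[0,0,0]],
    [[0,0,0],[0,0,0]],
    [[0,0,0],[0,0,0]],
  ],
  force=35,
)

```text
time: 44.3
tool_pos: [0.6612, -0.0944, 0.036]
tool_rot: [3.141, 0.0, 1.639]
contact_force: [0.2, 0.4, 0.5]
opening: 0.0918
grip_force: 0.0
```

Emit:
send_rows(
  plan=[
    [[0,0,0],[0,0,0]],
    [[0,0,0],[0,0,0]],
    [[0,0,0],[0,0,0]],
    [[0,0,0],[0,0,0]],
    [[0,0,0],[0,0,0]],
    [[0,0,0],[0,0,0]],
    [[0,0,-0.4],[0,0,0]],
    [[0,0,-1],[0,0,0]],
    [[0,0,-1],[0,0,0]],
    [[0,0,-1],[0,0,0]],
  ],
  gripper=-1,
)

```text
time: 45.55
tool_pos: [0.6603, -0.0942, 0.1212]
tool_rot: [-3.14, -0.001, 1.639]
contact_force: [1.4, -0.7, -4.6]
opening: 0.0426
grip_force: 35.0
```

Emit:
send_rows(
  plan=[
    [[0,0,-0.9],[0,0,0]],
    [[0,0,-0.9],[0,0,0]],
    [[1,-0.05,0],[0,0,0]],
    [[1,-0.05,0],[0,0,0]],
    [[1,-0.05,0],[0,0,0]],
    [[1,-0.05,0],[0,0,0]],
    [[1,-0.05,0],[0,0,0]],
    [[1,-0.05,0],[0,0,0]],
    [[1,-0.05,0],[0,0,0]],
    [[1,-0.05,0],[0,0,0]],
  ],
)

```text
time: 46.8
tool_pos: [0.6365, 0.1069, 0.1649]
tool_rot: [-3.14, -0.0, 1.64]
contact_force: [-0.3, -0.2, -4.4]
opening: 0.0424
grip_force: 35.0
```

Emit:
send_rows(
  plan=[
    [[1,-0.05,0],[0,0,0]],
    [[1,-0.05,0],[0,0,0]],
    [[1,-0.05,0],[0,0,0]],
    [[1,-0.05,0],[0,0,0]],
    [[1,-0.05,0],[0,0,0]],
    [[1,-0.05,0],[0,0,0]],
    [[1,-0.05,0],[0,0,0]],
    [[1,-0.05,0],[0,0,0]],
    [[0.5,0,0],[0,0,0]],
    [[0,0,0],[0,0,-0.118]],
  ],
)

```text
time: 48.05
tool_pos: [0.6129, 0.3171, 0.1655]
tool_rot: [-3.142, -0.0, 1.829]
contact_force: [0.8, 0.1, -4.0]
opening: 0.0424
grip_force: 35.0
```

Emit:
send_rows(
  plan=[
    [[0,0,0],[0,0,-0.118]],
    [[0,0,0],[0,0,-0.118]],
    [[0,0,0],[0,0,-0.118]],
    [[0,0,0],[0,0,-0.118]],
    [[0,0,0],[0,0,-0.118]],
    [[0,0,0],[0,0,-0.118]],
    [[0,0,0],[0,0,-0.118]],
    [[0,0,0.6],[0,0,-0.048]],
    [[0,0,0.8],[0,0,0]],
    [[0,0,0.6],[0,0,0]],
  ],
)

```text
time: 49.3
tool_pos: [0.6131, 0.3156, 0.1147]
tool_rot: [-3.141, -0.001, -3.087]
contact_force: [-0.1, 0.5, -4.1]
opening: 0.0423
grip_force: 35.0
```

Emit:
send_rows(
  plan=[
    [[0,0,0],[0,0,0]],
    [[0,0,0],[0,0,0]],
    [[0,0,0],[0,0,0]],
    [[0,0,0],[0,0,0]],
    [[0,0,0],[0,0,0]],
    [[0,0,0],[0,0,0]],
    [[0,0,0],[0,0,0]],
    [[0,0,0],[0,0,0]],
    [[0,0,0],[0,0,0]],
    [[0,0,0],[0,0,0]],
  ],
)

```text
time: 50.55
tool_pos: [0.6132, 0.3159, 0.1157]
tool_rot: [3.142, 0.0, -3.086]
contact_force: [0.3, -0.4, -3.6]
opening: 0.0427
grip_force: 35.0
```

```bash
python3 - <<'E'
from h import *
o=robot.observe(); print(o['tool_pos'],o['tool_rot']); t=o['tool_pos']
p,d=grab('side','s9');cv2.imwrite('pics/s9c.png',cv2.resize(p[120:240,260:420],None,fx=5,fy=5))
P=cloud('side',d); h=cv2.cvtColor(p,cv2.COLOR_BGR2HSV)
m=(abs(P[...,0]-t[0])<.07)&(abs(P[...,1]-t[1])<.05)&(P[...,2]>t[2]-.03)&(P[...,2]<t[2]+.04)&(h[...,1]>110)
X=P[m]; print(m.sum(),np.percentile(X,[0,1,5,50,95,99,100],axis=0).round(4))
E
```

```text
[0.61316661 0.31585208 0.11571007] [ 3.14153492e+00  5.62305090e-05 -3.08619021e+00]
365 [[0.5685 0.2854 0.0857]
 [0.5691 0.2869 0.087 ]
 [0.572  0.2886 0.0891]
 [0.5969 0.2947 0.1138]
 [0.6483 0.3077 0.1505]
 [0.6524 0.3172 0.1543]
 [0.6535 0.3255 0.1552]]
```

View pics/s9c.png

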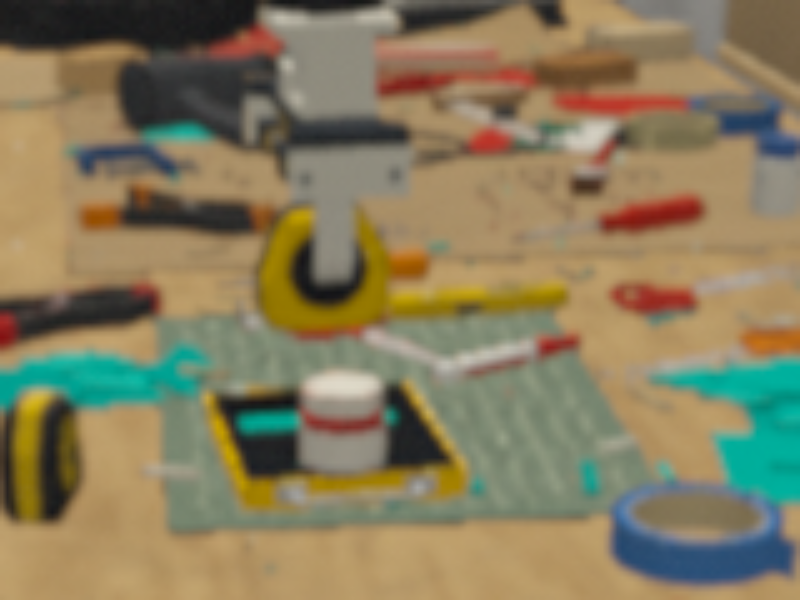

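The yellow tape is upright and aligned, with its case spanning x 0.569–0.6535 as expected. The red pot is standing in its cut-out. Lowering the tape.

Emit:
send_rows(
  plan=[
    [[-0.04,0.02,0.4],[0,0,0]],
    [[0,0,0.6],[0,0,0]],
    [[0,0,0.6],[0,0,0]],
    [[0,0,0.5],[0,0,0]],
    [[0,0,0.3],[0,0,0]],
    [[0,0,0.2],[0,0,0]],
    [[0,0,0.15],[0,0,0]],
    [[0,0,0.08],[0,0,0]],
    [[0,0,0],[0,0,0]],
    [[0,0,0],[0,0,0]],
  ],
)

```text
time: 51.85
tool_pos: [0.6143, 0.3165, 0.0453]
tool_rot: [3.141, 0.001, -3.086]
contact_force: [0.5, 0.2, -3.4]
opening: 0.0422
grip_force: 35.0
```

Emit:
send_rows(
  plan=[
    [[0,0,0.04],[0,0,0]],
    [[0,0,0],[0,0,0]],
    [[0,0,0],[0,0,0]],
    [[0,0,0],[0,0,0]],
    [[0,0,-0.3],[0,0,0]],
    [[0,0,-0.7],[0,0,0]],
    [[0,0,-1],[0,0,0]],
    [[0,0,-1],[0,0,0]],
    [[0,0,-1],[0,0,0]],
    [[0,0,-1],[0,0,0]],
  ],
  gripper=0.17,
)

```text
time: 53.1
tool_pos: [0.6143, 0.3165, 0.1716]
tool_rot: [3.141, 0.002, -3.086]
contact_force: [-0.3, 0.7, -0.1]
opening: 0.0536
grip_force: 0.0
```

Emit:
send_rows(
  plan=[
    [[0.8,0,-0.3],[0,0,0]],
    [[0.8,0,-0.3],[0,0,0]],
    [[0.8,0,-0.3],[0,0,0]],
    [[0.8,0,-0.3],[0,0,0]],
    [[0.8,0,0],[0,0,0]],
    [[0.8,0,0],[0,0,0]],
    [[0.8,0,0],[0,0,0]],
    [[0.8,0,0],[0,0,0]],
    [[0,0,0],[0,0,0]],
    [[0,0,0],[0,0,0]],
  ],
)

```text
time: 54.35
tool_pos: [0.4552, 0.3077, 0.2]
tool_rot: [3.141, 0.002, -3.086]
contact_force: [-0.2, -0.4, -0.2]
opening: 0.0534
grip_force: 0.0
```

```bash
python3 - <<'E'
from h import *
o=robot.observe(); print(o['tool_pos'])
p,d=grab('top','t10');P=cloud('top',d)
for nm,x,y,a,b,zl in(('ytape',.61,.316,.06,.035,.05),('potR',.612,.23,.04,.04,.05),('tape',.429,-.192,.03,.05,.04),('pot',.506,-.192,.035,.04,.05),('block',.472,-.094,.07,.045,.03),('teal',.64,-.216,.05,.05,.035)):
    m=(abs(P[...,0]-x)<a)&(abs(P[...,1]-y)<b)&(P[...,2]>zl)&(P[...,2]<.11)
    X=P[m]; print(nm,m.sum(),np.percentile(X[:,2],[50,97]).round(4), cv2.minAreaRect((X[:,:2]*1000).astype(np.float32)))
cv2.imwrite('pics/t10c.png',cv2.resize(p[160:320,120:460],None,fx=2.3,fy=2.3))
E
```

```text
[0.45523643 0.30771277 0.19998045]
ytape 726 [0.081  0.0905] ((611.2588500976562, 311.93890380859375), (80.71781921386719, 43.923194885253906), 3.624638795852661)
potR 379 [0.0647 0.0692] ((611.5396728515625, 229.1727294921875), (49.64695358276367, 49.24985885620117), 23.85851287841797)
tape 364 [0.0655 0.0725] ((428.0997314453125, -193.94667053222656), (33.27170944213867, 61.78435516357422), 0.3287014067173004)
pot 372 [0.0656 0.0694] ((505.5246887207031, -189.8305206298828), (50.4625244140625, 49.76791763305664), 26.92303466796875)
block 1180 [0.0411 0.0453] ((469.256103515625, -96.65921783447266), (62.06395721435547, 108.58324432373047), 89.13796997070312)
teal 482 [0.0491 0.0538] ((641.1505737304688, -216.91033935546875), (57.666358947753906, 57.24164581298828), 1.5688496828079224)
```

View pics/t10c.png

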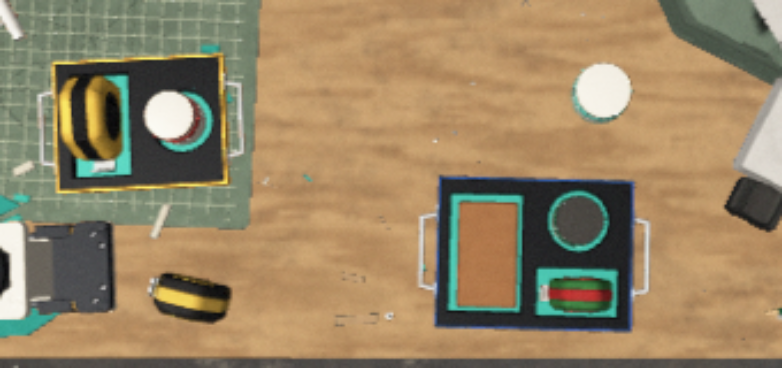

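All five are seated: heights match floor plus size, each sits inside its own cut-out, and the spares haven't moved. Handing in.

```bash
python3 -c "
from cell import robot
print(robot.hand_in())"
```

```text
the job is handed in; nothing more can be done
None
```

Job handed in at about 54 s: all five items stand fully down in their own cut-outs by the last top-camera check, and both spare items were left where they stood.

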